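# Sort the cue parts and shelve the canister

### The job

Sort the bench: stand both butt caps (the bone-white one and the black one) upright on the floor of the blue felt tray, and both joint collars (the brass one and the steel one) upright on the floor of the green felt tray. Set the amber glass canister down gently and upright in the middle of the cork on its stand, with its paper label facing the side that has the white inlay bar. Do not tip the canister over, and leave the tin cup of tips and the scuffer where they are.

Things in the scene. Friction and masses are not known exactly. Their poses are not given: they have to be found in the camera images.
- white_cap_center (a point): Cue butt cap, bone-white, a solid round plug 34 mm in diameter and 36 mm tall (its top 6 mm tapers to 29 mm) with a small black spot on top, loose, about 45 g, stands upright on the bench. The point is its centre, 18 mm above its underside; z is its own axis.
- black_cap_center (a point): Cue butt cap, black, a solid round plug 34 mm in diameter and 36 mm tall (its top 6 mm tapers to 29 mm) with a small steel spot on top, loose, about 45 g, stands upright on the bench. The point is its centre, 18 mm above its underside; z is its own axis.
- brass_collar_center (a point): Cue joint collar, brass, a short tube with an open top, 26 mm in outer diameter and 34 mm tall, wall 4 mm, loose, about 60 g, stands upright on the bench. The point is its centre, 17 mm above its underside; z is its own axis.
- steel_collar_center (a point): Cue joint collar, bright steel, a short tube with an open top, 26 mm in outer diameter and 34 mm tall, wall 4 mm, loose, about 60 g, stands upright on the bench. The point is its centre, 17 mm above its underside; z is its own axis.
- canister_center (a point): Screw-top canister, amber glass with a brass lid, 52 mm in diameter and 80 mm tall (glass to 60 mm, lid 49 mm in diameter above), loose, about 220 g. It stands upright on the bench. The point is its centre on the axis, 40 mm above its underside; z is its axis and its -x side carries the white paper label, from which a 12 mm wide paper strip runs up over the rim and along the lid's top to the middle, so the strip shows from above which way the label faces.
- blue_tray: Shallow walnut tray lined with blue felt, fixed; outside 110 mm along its x, 130 mm along its y, rim 10 mm high and 5 mm thick, felt floor 4 mm above the bench. Origin at the centre of its underside. There is room for two parts side by side along its y (30 mm either side of the middle).
- green_tray: Shallow walnut tray lined with green felt, fixed; outside 110 mm along its x, 130 mm along its y, rim 10 mm high and 5 mm thick, felt floor 4 mm above the bench. Origin at the centre of its underside. There is room for two parts side by side along its y (30 mm either side of the middle).
- stand_mark (a point): Middle of the bone-white inlay bar (8 x 70 mm, along y) on top of the canister's stand, which is a fixed flat walnut block 110 x 110 mm, 12 mm high, with a round cork disc 64 mm in diameter, flush with the top, in its middle. The point is on the top surface; the middle of the cork lies 46 mm from it along its +x; -x points outward over the edge with the bar.
- tin_cup_center (a point): Bystander: open tin cup with three tan leather tips in it, 62 mm in diameter, 34 mm tall, loose. The point is its centre, 17 mm above its underside.
- scuffer_center (a point): Bystander: steel tip scuffer, a waisted round piece 44 mm in diameter and 28 mm tall with a dark top, loose. The point is its centre, 14 mm above its underside.

How it is judged (in metres and radians):
At the end, for the whole second after the job is handed in: Both caps stand upright (within 0.15 rad) on the blue tray's floor, both collars on the green tray's; the canister stands upright within 14 mm of the cork's middle along each stand axis, label to the inlay bar's side within 0.35 rad; all released and at rest (x of white_cap_center in the frame of blue_tray between -0.042 and 0.042 m and y of white_cap_center in the frame of blue_tray between -0.052 and 0.052 m and z of white_cap_center in the frame of blue_tray between 0.018 and 0.026 m and angle between each of white_cap_center, black_cap_center, brass_collar_center, steel_collar_center, canister_center's own z axis and vertical below 0.15 rad and linear speed of each of white_cap, black_cap, brass_collar, steel_collar, canister below 0.02 m/s and x of black_cap_center in the frame of blue_tray between -0.042 and 0.042 m and y of black_cap_center in the frame of blue_tray between -0.052 and 0.052 m and z of black_cap_center in the frame of blue_tray between 0.018 and 0.026 m and x of brass_collar_center in the frame of green_tray between -0.042 and 0.042 m and y of brass_collar_center in the frame of green_tray between -0.052 and 0.052 m and z of brass_collar_center in the frame of green_tray between 0.017 and 0.025 m and x of steel_collar_center in the frame of green_tray between -0.042 and 0.042 m and y of steel_collar_center in the frame of green_tray between -0.052 and 0.052 m and z of steel_collar_center in the frame of green_tray between 0.017 and 0.025 m and x of canister_center in the frame of stand_mark between 0.032 and 0.06 m and y of canister_center in the frame of stand_mark between -0.014 and 0.014 m and z of canister_center in the frame of stand_mark between 0.036 and 0.044 m and angle between the x axis of canister_center and the x axis of stand_mark, either way round below 0.35 rad and x of stand_mark in the frame of canister_center below -0.02 m and angular speed of canister below 0.2 rad/s); the robot touches nothing.
It fails at once if the tin cup is pushed more than 20 mm or tipped over (distance of tin_cup_center from where it was at the start of the episode above 0.02 m or angle between tin_cup_center's own z axis and vertical above 0.5 rad).
It fails at once if the scuffer is pushed more than 20 mm or tipped over (distance of scuffer_center from where it was at the start of the episode above 0.02 m or angle between scuffer_center's own z axis and vertical above 0.5 rad).
It fails at once if the glass canister is tipped over (more than 45 degrees) (angle between canister_center's own z axis and vertical above 0.785 rad).
It fails at once if the glass canister is rammed onto its stand (contact force above 50 N) (contact force between canister and stand above 50 N).
It fails at once if the glass canister is dropped onto its stand (faster than 0.5 m/s within the last 25 mm above it) (linear speed of canister above 0.5 m/s and z of canister_center in the frame of stand_mark below 0.065 m and x of canister_center in the frame of stand_mark between 0.021 and 0.071 m and y of canister_center in the frame of stand_mark between -0.025 and 0.025 m).
It also fails if it takes over 134 s, if anything falls off the work surface, if the arm or the gripper's body presses on something with over 40 N, if the wrist force passes 120 N, or if a joint passes its speed limit or range.

### The arm

A 6-joint arm with a two-finger parallel gripper is mounted at the origin on the work surface. World frame = base frame: x ahead of the robot, y to its left, z up, the work surface at z = 0. Lengths are in mm, angles in rad, forces in N, time in s.
With the tool pointing down it reaches from about 400 to 925 mm from the base axis. Payload 12.5 kg.
Tool frame: the origin (TCP) lies where the fingers leave the gripper's body, on its centre line; the fingertips stand 78 mm ahead of it and the grasp point (between the pads) lies 59 mm ahead of it (env.tip_extent is the distance from the TCP to the fingertips, in mm); z points along the fingers, y is the direction in which the jaws open and shut (so a half turn about z gives the same grasp; the last joint's range is limited). The gripper opens to 95 mm and grips with 3 to 60 N. Pads are 20 mm wide; open, the fingers measure 119 mm over their backs; the gripper's body (75 mm by 180 mm) begins 59 mm behind the grasp point.
Start: joints at [-1.207, 0.491, 1.559, -0, 1.092, -0.106], TCP at [282.964, -557.287, 292.261] pointing down, gripper open.
Joint ranges: [-3.1, 3.1], [-0.84, 2.19], [0.05, 2.79], [-1.13, 4.28], [0.06, 2.93], [-2.69, 2.69]. Speed limits (rad/s): [2.22, 2.22, 2.79, 3.14, 3.14, 3.14].

### API

Orientations are given as [roll, pitch, yaw] about the fixed x, y, z axes, in that order (R = Rz(yaw) Ry(pitch) Rx(roll)).
In Python, from cell import env gives the robot as it stands. The module is installed in compiled form; this text tells all that it offers.
- The arm moves only by the tool play_rows, never from a script. Its argument "targets" is a list of rows, each an object with "linear": the shift along the tool's x, y, z in mm, a list of three; "turn": the turn about the tool's z in rad. A call has 1 to 20 rows; each row is the pose to reach, as a shift and turn from the pose commanded when the call began, along the tool's axes at that moment; what a row does not reach only later rows make up. A row lasts 1/8 s, in which the tool goes at most 62.5 mm and 10.7 degrees, less where a joint would pass 70% of its speed; a pose out of reach is approached as far as the arm can. A call with a gripper value outside its range is refused whole. "hand" is the finger opening in mm, from 0 to 95.1, set as the call begins (left out, the last holds). The fingers move at their own pace and stop on an object; the grip force is fixed at half the most. Time passes only in rows, so rows that repeat a pose let the fingers close. It gives the time, the measured TCP pose, the force and the opening at its end, in the units of the state.
- env.state(): the state, without advancing time (a new reading comes with each control period).
- env.read_camera(name): name is "scene" or "top" or "wrist"; returns (picture, depth): 384x512x3 uint8, red, green, blue; 384x512 float32, mm along the optical axis (not along the pixel's ray), 0 where there is no reading.
- env.camera_params(name): a dict with "fx", "fy", "cx", "cy" (pixels), "R" (3x3) and "t" (3): a world point X has camera coordinates R X + t. Camera axes: x right, y down, z forward; pixel columns grow to the right and rows downward; lengths in mm; the calibration is good to about 2 mm. A picture is of the moment at which its call begins: read the wrist's pose just before it. camera_params takes no time and is no camera call; for the wrist camera it gives the pose at the moment of the call.
- env.job_done(): hands the job in, once; it reports no verdict.
The state is a dict: "t": time; "joints": joint angles; "qvel": joint speeds; "tau": joint torques, N m; "eef_pos": TCP position; "tcp_rot": TCP orientation; "ft_force": force on the tool from outside, world axes, zero at the start; "moment": the same for the moment, N m; "opening": opening from 0.0 (shut) to 1.0 (fully open).
Only numpy, scipy, OpenCV 4.12 (cv2) and the standard library are available. Lean on these libraries where they do the work, as an engineer would, in place of code of your own. Each camera call takes 0.05 s, during which the arm holds its last target.

## Working session

There is one attempt and no reset: what is moved stays moved. The work goes in short steps, Python scripts to look and compute and a tool call to move; the robot and the scene stay as the last step left them, time stands still between calls to the robot, and variables do not carry over. Pictures are saved under pics/ and viewed, and the job is handed in when it is done.

Besides the shell and the picture viewer there is one more tool, called after "Emit:" as name(argument=value, ...), one argument or row to a line, values as JSON. play_rows: Moves the arm, as the interface text tells. Its arguments: {"type":"object","properties":{"targets":{"type":"array","items":{"type":"object","properties":{"linear":{"type":"array","items":{"type":"number"}},"turn":{"type":"number"}}}},"hand":{"type":"number"}},"required":["targets"]}

```bash
mkdir -p pics; python3 - <<'E'
from cell import env
import cv2
s=env.state();print(s)
import numpy as np
for n in["top","scene"]:
    p,d=env.read_camera(n);cv2.imwrite(f"pics/{n}0.png",p[:,:,::-1]);np.savez(f"{n}0.npz",p=p,d=d)
    print(n,env.camera_params(n))
E
```

```text
{'t': 0.0, 'joints': array([-1.20657271e+00,  4.91525194e-01,  1.55948920e+00,  1.23711340e-05,
        1.09169965e+00, -1.05619231e-01]), 'qvel': array([-0.00106589, -0.00049567,  0.00133944,  0.00037448,  0.00164321,
       -0.00056033]), 'tau': array([ 4.03074046e-04, -6.12646294e+01, -2.58176529e+01,  6.92437193e-02,
        4.81948780e-02, -1.60191526e-04]), 'eef_pos': array([ 282.91420965, -557.10200804,  291.6693637 ]), 'tcp_rot': array([-3.14047867e+00, -1.29131435e-04,  4.69837066e-01]), 'ft_force': array([-0.69923362, -0.32993289,  0.53682399]), 'moment': array([-0.00198757, -0.05070434, -0.04103966]), 'opening': 1.0019077995430303}
top {'fx': 441.74427721765255, 'fy': 441.74427721765255, 'cx': 251.75043927328366, 'cy': 191.18621910737966, 'R': array([[ 0.00543041, -0.99998372, -0.00174949],
       [-0.99722694, -0.00528557, -0.07423264],
       [ 0.07422218,  0.00214775, -0.99723942]]), 't': array([   4.41547373,  535.25795107, 1031.09753002])}
scene {'fx': 404.1958341450719, 'fy': 404.1958341450719, 'cx': 257.94537784566876, 'cy': 189.3034885733411, 'R': array([[-0.58209527,  0.81297093, -0.01560014],
       [ 0.51810482,  0.3560451 , -0.77768842],
       [-0.62668372, -0.46077126, -0.62845633]]), 't': array([ 315.64424664, -222.38262105, 1234.12987296])}
```

View pics/top0.png

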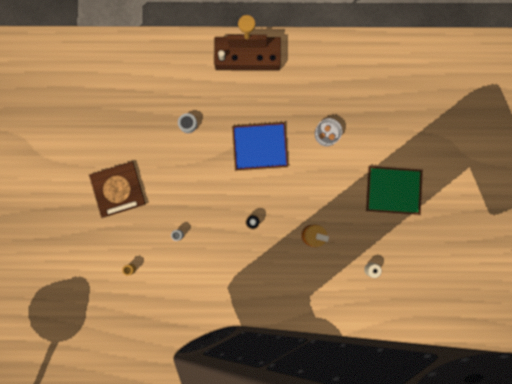

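View pics/scene0.png

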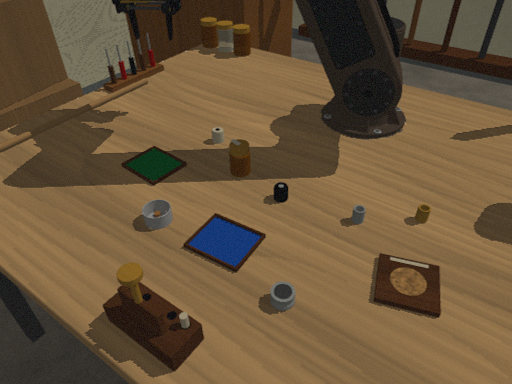

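The top view shows the white cap at (374,270), black cap (253,222), brass collar (129,269), steel collar (178,235) and canister (316,236). The blue tray is at (260,146), green tray (395,190), stand (118,188) with its bar at (121,208), cup (328,131) and scuffer (188,122). Next I measure them.

```bash
cat > h.py <<'E'
import numpy as np,cv2
def ray(P,u,v,z):
    R,t=np.array(P["R"]),np.array(P["t"]);C=-R.T@t
    d=R.T@np.array([(u-P["cx"])/P["fx"],(v-P["cy"])/P["fy"],1.])
    return C+d*(z-C[2])/d[2]
def proj(P,X):
    c=P["R"]@np.array(X)+P["t"];return P["fx"]*c[0]/c[2]+P["cx"],P["fy"]*c[1]/c[2]+P["cy"]
def world(P,d):
    v,u=np.mgrid[:d.shape[0],:d.shape[1]]
    c=np.stack([(u-P["cx"])/P["fx"]*d,(v-P["cy"])/P["fy"]*d,d],-1)
    return (c-P["t"])@np.array(P["R"])
E
python3 - <<'E'
from h import *
from cell import env
P=env.camera_params("top");D=np.load("top0.npz");p,d=D["p"],D["d"];W=world(P,d)
hsv=cv2.cvtColor(p,cv2.COLOR_RGB2HSV)
print("bench z",np.median(W[280:320,100:160,2]),np.median(W[100:120,300:310,2]))
# objects: points higher than bench
for n,(u,v),h in [("white",(374,270),36),("black",(253,222),36),("brass",(129,269),34),("steel",(178,235),34),("can",(316,236),80),("cup",(328,131),34),("scuf",(188,122),28)]:
    r=25;w=W[v-r:v+r,u-r:u+r].reshape(-1,3);k=w[:,2]>h-5 if n!="cup" else w[:,2]>25
    q=w[k]; print(n,len(q),q.mean(0).round(1),(q.min(0)).round(1),q.max(0).round(1), 'mid',((q.min(0)+q.max(0))/2).round(1))
for n,lo,hi in [("blue",(105,150,60),(125,255,255)),("green",(60,100,20),(85,255,160))]:
    m=cv2.inRange(hsv,lo,hi);c=max(cv2.findContours(m,0,1)[0],key=cv2.contourArea)
    pts=np.array([ray(P,*q[0],4)[:2] for q in c],np.float32);print(n,cv2.minAreaRect(pts),np.median(W[m>0][:,2]))
# bar
m=cv2.inRange(hsv,(0,0,150),(40,110,255));m[:, :90]=0;m[:,150:]=0;m[:195]=0;m[220:]=0
c=max(cv2.findContours(m,0,1)[0],key=cv2.contourArea)
print("bar",cv2.minAreaRect(np.array([ray(P,*q[0],12)[:2] for q in c],np.float32)))
w=W[155:225,80:155].reshape(-1,3);q=w[(w[:,2]>8)&(w[:,2]<16)];print("stand",cv2.minAreaRect(q[:,:2].astype(np.float32)),np.median(q[:,2]))
crop=lambda u,v,r=24:cv2.resize(p[v-r:v+r,u-r:u+r],(380,280),interpolation=cv2.INTER_CUBIC)
cv2.imwrite("pics/crop0.png",np.vstack([np.hstack([crop(316,236),crop(118,188,34)]),np.hstack([crop(374,270),crop(253,222)])])[:,:,::-1])
E
```

```text
bench z 0.6468069107743875 0.96232897174454
white 173 [ 357.6 -259.    95.9] [ 336.5 -291.3   31.1] [ 457.2    5.  1068. ] mid [ 396.9 -143.1  549.6]
black 169 [461.7   6.2 134.1] [445.7  -7.8  31.1] [ 478.4   22.7 1068. ] mid [462.1   7.4 549.5]
brass 66 [367.7 246.8 206.4] [337.9   5.   30.1] [ 457.2  307.1 1068. ] mid [397.6 156.1 549.1]
steel 60 [432.4 171.8 103. ] [419.2   5.   29.7] [ 457.2  194.9 1068. ] mid [438.2 100.  548.8]
can 394 [ 432.3 -131.6  110.9] [ 409.4 -162.8   75.3] [ 457.2    5.  1068. ] mid [433.3 -78.9 571.6]
cup 133 [ 658.  -157.5  133.6] [ 457.2 -204.1   25.1] [ 707.2    5.  1068. ] mid [582.2 -99.5 546.6]
scuf 273 [690.4 159.1  63.1] [457.2   5.   23.9] [ 719.7  186.6 1068. ] mid [588.4  95.8 545.9]
blue ((647.1702270507812, -11.524238586425781), (97.58516693115234, 118.1484603881836), 4.41208553314209) 4.603516342372395
green ((541.3424072265625, -336.1993103027344), (118.49713134765625, 98.2586441040039), 86.45207214355469) 4.9317876997402115
bar ((495.5833740234375, 319.2659912109375), (9.911903381347656, 69.93659973144531), 17.772159576416016)
stand ((538.8158569335938, 332.95001220703125), (110.9410171508789, 111.19612121582031), 17.865097045898438) 12.523587986820642
```

View pics/crop0.png

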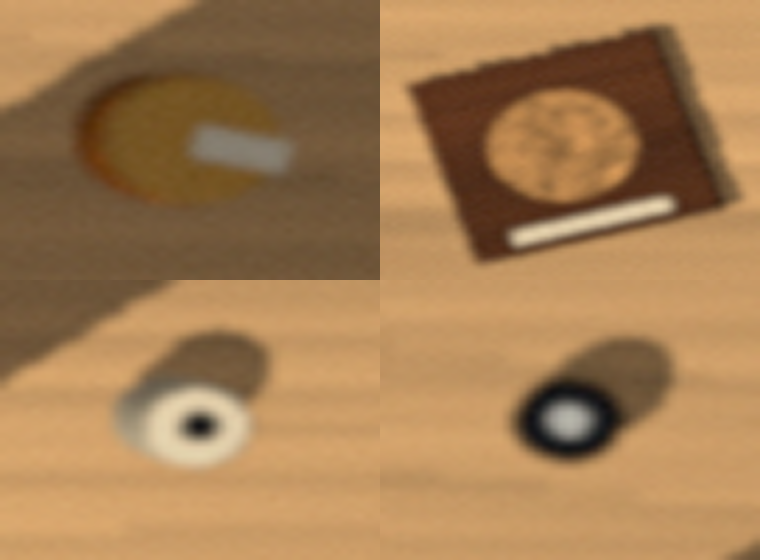

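The canister's strip points right and slightly down in the image (about -y). I'll refine with valid depth only.

```bash
python3 - <<'E'
from h import *
from cell import env
P=env.camera_params("top");D=np.load("top0.npz");p,d=D["p"],D["d"];W=world(P,d)
hsv=cv2.cvtColor(p,cv2.COLOR_RGB2HSV)
S=env.camera_params("scene")
for n,(u,v),h in [("white",(374,270),36),("black",(253,222),36),("brass",(129,269),34),("steel",(178,235),34),("can",(316,236),80),("cup",(328,131),34),("scuf",(188,122),28)]:
    r=25;w=W[v-r:v+r,u-r:u+r].reshape(-1,3);dd=d[v-r:v+r,u-r:u+r].ravel()
    q=w[(dd>0)&(w[:,2]>h-4)&(w[:,2]<h+6)]
    med=np.median(q,0);q=q[np.hypot(*(q-med)[:,:2].T)<40]
    c,rad=cv2.minEnclosingCircle(q[:,:2].astype(np.float32))
    print(n,len(q),'mean',q.mean(0).round(1),'ext',np.ptp(q,0).round(1),'circ',np.round(c,1),round(rad,1))
sub=hsv.copy();m=cv2.inRange(sub,(0,0,90),(180,80,255));mm=np.zeros_like(m);mm[225:250,305:335]=m[225:250,305:335]
c=max(cv2.findContours(mm,0,1)[0],key=cv2.contourArea);pts=np.array([ray(P,*q[0],80)[:2] for q in c],np.float32)
print("strip",cv2.minAreaRect(pts),pts.mean(0),cv2.boxPoints(cv2.minAreaRect(pts)))
for n,(u,v) in dict(whitespot=(374.3,270.2),blackspot=(252.9,222.1)).items(): print(n,ray(P,u,v,36))
m=cv2.inRange(hsv,(5,80,120),(25,255,255));mm=np.zeros_like(m);mm[170:203,95:140]=m[170:203,95:140]
k=max(cv2.findContours(mm,0,1)[0],key=cv2.contourArea);print("cork",cv2.minEnclosingCircle(np.array([ray(P,*q[0],12)[:2] for q in k],np.float32)))
E
```

```text
white 155 mean [ 351.5 -275.7   36.5] ext [30.1 31.   8.7] circ [ 351.  -275.9] 16.5
black 148 mean [462.1   6.5  36.6] ext [32.7 30.4  9.2] circ [462.2   6.5] 16.4
brass 55 mean [349.8 295.2  34.1] ext [23.2 24.5  9. ] circ [348.8 295.2] 13.3
steel 54 mean [430.7 183.7  34.2] ext [23.3 23.6  8.6] circ [430.3 183.8] 12.9
can 379 mean [ 431.4 -136.    80.9] ext [44.4 51.1  9.2] circ [ 431.2 -137.1] 25.7
cup 90 mean [ 678.6 -175.4   33.9] ext [60.4 60.3  7.5] circ [ 677.3 -173.7] 31.0
scuf 262 mean [698.5 164.4  28.8] ext [42.6 43.   9.5] circ [698.8 164.9] 21.9
strip ((428.7214050292969, -150.320068359375), (26.441091537475586, 11.292359352111816), 74.39579772949219) [ 428.76172 -150.30629] [[ 419.7271  -161.53458]
 [ 430.60327 -164.57211]
 [ 437.7157  -139.10556]
 [ 426.83954 -136.06802]]
whitespot [ 352.44536261 -276.91971912   36.        ]
blackspot [461.79974106   4.18128062  36.        ]
cork ((539.918701171875, 332.3669128417969), 33.378055572509766)
```

Measurements from depth, colour and spots agree within about 2 mm, and heights and sizes match the spec.

- **Canister:** centre near (432,-137), label direction about -105.6°. It has to turn -56.6° to match the stand (x axis at 17.8°).
- **First move:** above the white cap, with jaws along world x (yaw about 1.571).

Emit:
play_rows(
  targets=[
    {"linear":[31,-36,15],"turn":-0.18},
    {"linear":[62,-72,30],"turn":-0.36},
    {"linear":[93,-108,45],"turn":-0.54},
    {"linear":[125,-145,60],"turn":-0.72},
    {"linear":[156,-182,75],"turn":-0.9},
    {"linear":[189,-219,92],"turn":-1.1},
    {"linear":[189,-219,92],"turn":-1.1},
    {"linear":[189,-219,92],"turn":-1.1},
    {"linear":[189,-219,92],"turn":-1.1},
  ],
  hand=70,
)

```text
t: 1.23
eef_pos: [352.3, -277.5, 200.5]
tcp_rot: [3.141, 0.001, 1.568]
ft_force: [-0.9, -0.4, 1.2]
opening: 0.741
```

```bash
python3 - <<'E'
from h import *
from cell import env
s=env.state();print(s['t'],s['eef_pos'],s['tcp_rot'],s['opening'])
P=env.camera_params("wrist");p,d=env.read_camera("wrist");cv2.imwrite("pics/w1.png",p[:,:,::-1])
W=world(P,d);k=(d>0)&(W[...,2]>32)&(W[...,2]<42);q=W[k];
m=np.median(q,0);q=q[np.hypot(*(q-m)[:,:2].T)<30];print(q.mean(0),np.ptp(q,0))
print(proj(P,[352,-276.4,36]))
E
```

```text
1.225 [ 352.34613373 -277.52236915  200.48043101] [3.14096519e+00 7.89662045e-04 1.56753799e+00] 0.7409368396666333
[ 352.20836619 -275.9815756    35.41656717] [31.93711413 29.80693041  5.53537059]
(np.float64(253.114987947624), np.float64(196.75699864547224))
```

View pics/w1.png

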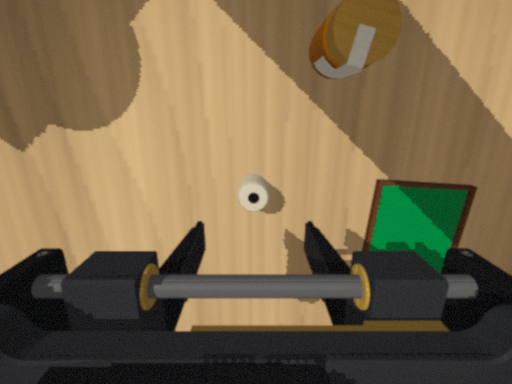

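The wrist view shows the white cap at pixel (253,195), centred between the fingers and matching my estimate of (352,-276). Going down and gripping.

Emit:
play_rows(
  targets=[
    {"linear":[1,0,30],"turn":0},
    {"linear":[1,0,65],"turn":0},
    {"linear":[1,0,95],"turn":0},
    {"linear":[1,0,110],"turn":0},
    {"linear":[1,0,115],"turn":0},
    {"linear":[1,0,115],"turn":0},
    {"linear":[1,0,115],"turn":0},
  ],
)

```text
t: 2.15
eef_pos: [352.5, -275.8, 85.9]
tcp_rot: [3.141, 0.001, 1.569]
ft_force: [0.2, 0.8, -0.5]
opening: 0.735
```

Emit:
play_rows(
  targets=[
    {"linear":[0,0,0],"turn":0},
    {"linear":[0,0,0],"turn":0},
    {"linear":[0,0,0],"turn":0},
    {"linear":[0,0,0],"turn":0},
    {"linear":[0,0,0],"turn":0},
    {"linear":[0,0,0],"turn":0},
    {"linear":[0,0,-5],"turn":0},
    {"linear":[0,0,-30],"turn":0},
    {"linear":[0,0,-60],"turn":0},
    {"linear":[0,0,-90],"turn":0},
    {"linear":[0,0,-110],"turn":0},
    {"linear":[0,0,-115],"turn":0},
    {"linear":[0,0,-115],"turn":0},
  ],
  hand=20,
)

```text
t: 3.78
eef_pos: [352.3, -275.4, 200.1]
tcp_rot: [3.142, 0.0, 1.57]
ft_force: [0.0, 0.7, -1.4]
opening: 0.351
```

Gripped at 33.4 mm. Carrying it to the blue tray's -y slot at (649.5,-41.4).

Emit:
play_rows(
  targets=[
    {"linear":[12,15,0],"turn":0},
    {"linear":[35,45,0],"turn":-0.02},
    {"linear":[67,85,0],"turn":-0.04},
    {"linear":[101,128,0],"turn":-0.06},
    {"linear":[135,171,0],"turn":-0.08},
    {"linear":[169,214,0],"turn":-0.08},
    {"linear":[200,254,0],"turn":-0.08},
    {"linear":[222,282,0],"turn":-0.08},
    {"linear":[232,294,0],"turn":-0.08},
    {"linear":[234,297,0],"turn":-0.08},
    {"linear":[234,297,0],"turn":-0.08},
    {"linear":[234,297,0],"turn":-0.08},
  ],
)

```text
t: 5.28
eef_pos: [649.0, -42.6, 200.3]
tcp_rot: [-3.141, 0.0, 1.649]
ft_force: [0.6, 0.1, 0.0]
opening: 0.351
```

```bash
python3 - <<'E'
from h import *
from cell import env
s=env.state();print(s['t'],s['eef_pos'],s['tcp_rot'],s['opening'])
P=env.camera_params("wrist");p,d=env.read_camera("wrist");cv2.imwrite("pics/w2.png",p[:,:,::-1])
m=cv2.inRange(cv2.cvtColor(p,cv2.COLOR_RGB2HSV),(105,150,60),(125,255,255))
c=max(cv2.findContours(m,0,1)[0],key=cv2.contourArea);print(cv2.minAreaRect(np.array([ray(P,*q[0],4)[:2] for q in c],np.float32)))
E
```

```text
5.275 [648.97827951 -42.62657381 200.34643947] [-3.14138715e+00  1.33496357e-04  1.64873047e+00] 0.3511224374885656
((647.1016235351562, -11.13669204711914), (99.30965423583984, 118.9811019897461), 4.220486164093018)
```

View pics/w2.png

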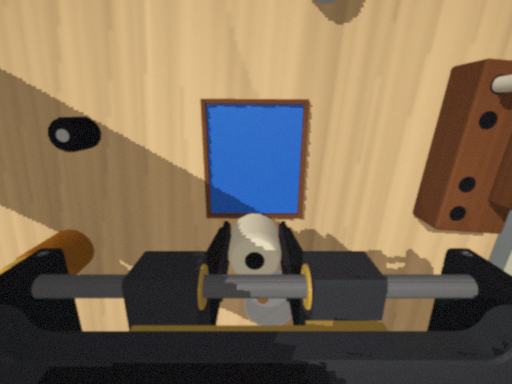

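The held white cap sits between the fingers, and the tray centre is confirmed at (647,-11). Lowering and releasing.

Emit:
play_rows(
  targets=[
    {"linear":[1,0,30],"turn":0},
    {"linear":[1,0,65],"turn":0},
    {"linear":[1,0,92],"turn":0},
    {"linear":[1,0,104],"turn":0},
    {"linear":[1,0,109],"turn":0},
    {"linear":[1,0,110.5],"turn":0},
    {"linear":[1,0,110.5],"turn":0},
    {"linear":[1,0,110.5],"turn":0},
  ],
)

```text
t: 6.32
eef_pos: [649.7, -40.8, 90.4]
tcp_rot: [3.141, 0.0, 1.65]
ft_force: [0.1, -1.5, -0.5]
opening: 0.346
```

Emit:
play_rows(
  targets=[
    {"linear":[0,0,0],"turn":0},
    {"linear":[0,0,0],"turn":0},
    {"linear":[0,0,0],"turn":0},
    {"linear":[0,0,-10],"turn":0},
    {"linear":[0,0,-40],"turn":0},
    {"linear":[0,0,-75],"turn":0},
    {"linear":[0,0,-105],"turn":0},
    {"linear":[0,0,-110],"turn":0},
    {"linear":[0,0,-110],"turn":0},
  ],
  hand=60,
)

```text
t: 7.45
eef_pos: [649.3, -40.7, 199.7]
tcp_rot: [3.141, 0.0, 1.65]
ft_force: [0.4, -0.4, -1.1]
opening: 0.631
```

Emit:
play_rows(
  targets=[
    {"linear":[14,-42,0],"turn":0},
    {"linear":[30,-92,0],"turn":0},
    {"linear":[48,-144,0],"turn":0},
    {"linear":[61,-183,0],"turn":0},
    {"linear":[61,-183,0],"turn":0},
    {"linear":[61,-183,0],"turn":0},
    {"linear":[61,-183,0],"turn":0},
  ],
)

```text
t: 8.32
eef_pos: [463.1, 5.4, 199.3]
tcp_rot: [-3.142, 0.0, 1.649]
ft_force: [0.2, 0.5, -0.0]
opening: 0.63
```

```bash
cat > wl.py <<'E'
from h import *
from cell import env
import sys
def look(name,lo,hi):
    s=env.state();print(round(s['t'],2),s['eef_pos'].round(1),s['tcp_rot'].round(3),s['opening'])
    P=env.camera_params("wrist");p,d=env.read_camera("wrist");cv2.imwrite(f"pics/{name}.png",p[:,:,::-1])
    W=world(P,d);e=s['eef_pos'];k=(d>0)&(W[...,2]>lo)&(W[...,2]<hi)&(np.hypot(W[...,0]-e[0],W[...,1]-e[1])<45)
    q=W[k];
    if len(q):
        m=np.median(q,0);q=q[np.hypot(*(q-m)[:,:2].T)<32];print(len(q),q.mean(0).round(1),np.ptp(q,0).round(1),np.round(cv2.minEnclosingCircle(q[:,:2].astype(np.float32))[0],1))
    return p,d,P,W
if __name__=="__main__": look(sys.argv[1],float(sys.argv[2]),float(sys.argv[3]))
E
python3 wl.py w3 33 41
```

```text
8.32 [463.1   5.4 199.3] [-3.142  0.     1.649] 0.6301380944331888
677 [463.7   6.6  35.6] [30.7 30.2  4.6] [463.8   5.8]
```

View pics/w3.png

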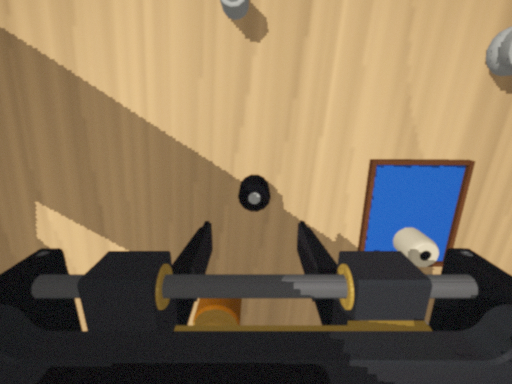

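The white cap stands in the tray at (415,245), and the black cap is centred at (255,195). Gripping it.

Emit:
play_rows(
  targets=[
    {"linear":[1,0,30],"turn":0},
    {"linear":[1,0,65],"turn":0},
    {"linear":[1,0,95],"turn":0},
    {"linear":[1,0,110],"turn":0},
    {"linear":[1,0,114.5],"turn":0},
    {"linear":[1,0,114.5],"turn":0},
    {"linear":[1,0,114.5],"turn":0},
  ],
)

```text
t: 9.25
eef_pos: [462.5, 6.5, 85.8]
tcp_rot: [3.14, 0.0, 1.65]
ft_force: [-0.2, 0.9, 1.0]
opening: 0.632
```

Emit:
play_rows(
  targets=[
    {"linear":[0,0,0],"turn":0},
    {"linear":[0,0,0],"turn":0},
    {"linear":[0,0,0],"turn":0},
    {"linear":[0,0,0],"turn":0},
    {"linear":[0,0,0],"turn":0},
    {"linear":[0,0,-5],"turn":0},
    {"linear":[0,0,-30],"turn":0},
    {"linear":[0,0,-60],"turn":0},
    {"linear":[0,0,-90],"turn":0},
    {"linear":[0,0,-110],"turn":0},
    {"linear":[0,0,-115],"turn":0},
    {"linear":[0,0,-115],"turn":0},
  ],
  hand=20,
)

```text
t: 10.75
eef_pos: [462.1, 6.6, 200.0]
tcp_rot: [3.142, 0.0, 1.65]
ft_force: [-0.1, 0.8, -0.9]
opening: 0.349
```

Emit:
play_rows(
  targets=[
    {"linear":[0,15,0],"turn":0},
    {"linear":[-1,55,0],"turn":0},
    {"linear":[-2,100,0],"turn":0},
    {"linear":[-2,145,0],"turn":0},
    {"linear":[-2,175,0],"turn":0},
    {"linear":[-2,183,10],"turn":0},
    {"linear":[-2,183,40],"turn":0},
    {"linear":[-2,183,75],"turn":0},
    {"linear":[-2,183,97],"turn":0},
    {"linear":[-2,183,107],"turn":0},
    {"linear":[-2,183,110],"turn":0},
    {"linear":[-2,183,110.5],"turn":0},
    {"linear":[-2,183,110.5],"turn":0},
  ],
)

```text
t: 12.38
eef_pos: [645.0, 19.0, 90.5]
tcp_rot: [3.14, 0.0, 1.65]
ft_force: [-0.3, 0.5, -0.4]
opening: 0.348
```

Emit:
play_rows(
  targets=[
    {"linear":[0,0,0],"turn":0},
    {"linear":[0,0,0],"turn":0},
    {"linear":[0,0,0],"turn":0},
    {"linear":[0,0,-10],"turn":0},
    {"linear":[0,0,-40],"turn":0},
    {"linear":[0,0,-75],"turn":0},
    {"linear":[0,0,-105],"turn":0},
    {"linear":[0,0,-110],"turn":0},
    {"linear":[0,0,-110],"turn":0},
  ],
  hand=60,
)

```text
t: 13.5
eef_pos: [644.6, 19.1, 199.6]
tcp_rot: [3.142, 0.0, 1.65]
ft_force: [0.5, -0.2, 1.0]
opening: 0.627
```

Next, the steel collar.

Emit:
play_rows(
  targets=[
    {"linear":[26,-29,0],"turn":0.02},
    {"linear":[60,-67,0],"turn":0.06},
    {"linear":[95,-105,0],"turn":0.1},
    {"linear":[130,-144,0],"turn":0.14},
    {"linear":[162,-180,0],"turn":0.14},
    {"linear":[181,-200,0],"turn":0.14},
    {"linear":[181,-200,0],"turn":0.14},
    {"linear":[181,-200,0],"turn":0.14},
    {"linear":[181,-200,0],"turn":0.14},
  ],
)

```text
t: 14.62
eef_pos: [431.8, 183.1, 199.4]
tcp_rot: [-3.141, 0.0, 1.509]
ft_force: [0.4, -0.3, -0.3]
opening: 0.631
```

```bash
python3 wl.py w4 30 40
```

```text
14.62 [431.8 183.1 199.4] [-3.141  0.     1.509] 0.6311564114813089
267 [431.8 184.4  33.3] [24.7 25.2  5.2] [431.9 184. ]
```

View pics/w4.png

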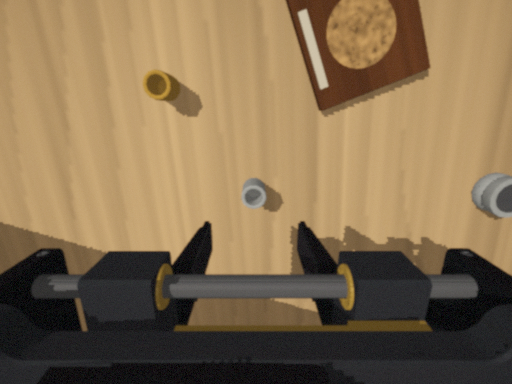

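The steel collar is centred at (254,194), measured at (431.9,184.2). Gripping it.

Emit:
play_rows(
  targets=[
    {"linear":[1,0,30],"turn":0},
    {"linear":[1,0,65],"turn":0},
    {"linear":[1,0,95],"turn":0},
    {"linear":[1,0,110],"turn":0},
    {"linear":[1,0,114.5],"turn":0},
    {"linear":[1,0,114.5],"turn":0},
    {"linear":[1,0,114.5],"turn":0},
  ],
)

```text
t: 15.55
eef_pos: [431.5, 184.8, 86.0]
tcp_rot: [3.14, -0.0, 1.51]
ft_force: [-0.2, 0.6, -1.0]
opening: 0.634
```

Emit:
play_rows(
  targets=[
    {"linear":[0,0,0],"turn":0},
    {"linear":[0,0,0],"turn":0},
    {"linear":[0,0,0],"turn":0},
    {"linear":[0,0,0],"turn":0},
    {"linear":[0,0,0],"turn":0},
    {"linear":[0,0,0],"turn":0},
    {"linear":[0,0,-5],"turn":0},
    {"linear":[0,0,-30],"turn":0},
    {"linear":[0,0,-60],"turn":0},
    {"linear":[0,0,-90],"turn":0},
    {"linear":[0,0,-110],"turn":0},
    {"linear":[0,0,-115],"turn":0},
    {"linear":[0,0,-115],"turn":0},
  ],
  hand=12,
)

```text
t: 17.18
eef_pos: [431.0, 184.7, 200.0]
tcp_rot: [3.142, 0.0, 1.51]
ft_force: [-0.3, -0.9, -1.1]
opening: 0.271
```

Emit:
play_rows(
  targets=[
    {"linear":[-15,4,0],"turn":0},
    {"linear":[-50,13,0],"turn":0},
    {"linear":[-95,25,0],"turn":0},
    {"linear":[-142,37,0],"turn":0},
    {"linear":[-190,50,0],"turn":0},
    {"linear":[-238,62,0],"turn":0},
    {"linear":[-286,75,0],"turn":0},
    {"linear":[-334,87,0],"turn":0},
    {"linear":[-382,100,0],"turn":0},
    {"linear":[-430,112,0],"turn":0},
    {"linear":[-475,124,0],"turn":0},
    {"linear":[-515,134,0],"turn":0},
    {"linear":[-537,140,0],"turn":0},
    {"linear":[-543,142,0],"turn":0},
    {"linear":[-543,142,0],"turn":0},
    {"linear":[-543,142,0],"turn":0},
  ],
)

```text
t: 19.18
eef_pos: [539.6, -365.1, 200.1]
tcp_rot: [-3.141, -0.0, 1.511]
ft_force: [0.8, 0.0, 0.1]
opening: 0.269
```

```bash
python3 - <<'E'
from wl import *
p,d,P,W=look("w5",30,400)
m=cv2.inRange(cv2.cvtColor(p,cv2.COLOR_RGB2HSV),(60,100,20),(85,255,255))
c=max(cv2.findContours(m,0,1)[0],key=cv2.contourArea);print(cv2.minAreaRect(np.array([ray(P,*q[0],4)[:2] for q in c],np.float32)))
E
```

```text
19.18 [ 539.6 -365.1  200.1] [-3.141 -0.     1.511] 0.26907502356611424
27830 [ 540.7 -340.3  222.8] [ 63.9  43.2 134.1] [ 540.8 -339.4]
((541.6751098632812, -335.2086181640625), (119.57587432861328, 99.87178039550781), 86.21991729736328)
```

View pics/w5.png

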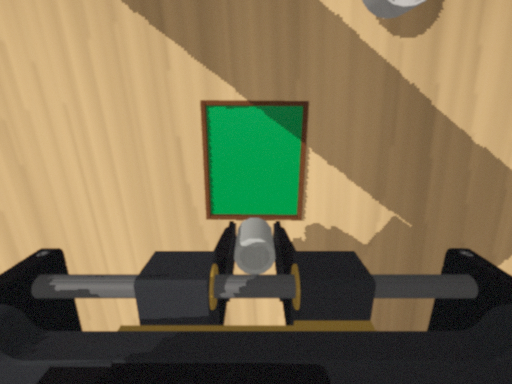

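The steel collar is held over the green tray's -y slot, and the tray centre is confirmed at (541.7,-335.2). Lowering and releasing.

Emit:
play_rows(
  targets=[
    {"linear":[0,0,30],"turn":0},
    {"linear":[0,0,65],"turn":0},
    {"linear":[0,0,92],"turn":0},
    {"linear":[0,0,104],"turn":0},
    {"linear":[0,0,109],"turn":0},
    {"linear":[0,0,110.5],"turn":0},
    {"linear":[0,0,110.5],"turn":0},
    {"linear":[0,0,110.5],"turn":0},
  ],
)

```text
t: 20.23
eef_pos: [540.0, -366.1, 90.4]
tcp_rot: [3.141, 0.001, 1.51]
ft_force: [0.2, -0.2, -0.2]
opening: 0.269
```

Emit:
play_rows(
  targets=[
    {"linear":[0,0,0],"turn":0},
    {"linear":[0,0,0],"turn":0},
    {"linear":[0,0,0],"turn":0},
    {"linear":[0,0,-10],"turn":0},
    {"linear":[0,0,-40],"turn":0},
    {"linear":[0,0,-75],"turn":0},
    {"linear":[0,0,-105],"turn":0},
    {"linear":[0,0,-110],"turn":0},
    {"linear":[0,0,-110],"turn":0},
  ],
  hand=60,
)

```text
t: 21.35
eef_pos: [539.7, -365.8, 199.7]
tcp_rot: [3.142, 0.0, 1.51]
ft_force: [0.1, -0.6, 0.2]
opening: 0.629
```

Next, the brass collar.

Emit:
play_rows(
  targets=[
    {"linear":[24,-9,0],"turn":0},
    {"linear":[71,-25,0],"turn":0},
    {"linear":[119,-42,0],"turn":0},
    {"linear":[166,-59,0],"turn":0},
    {"linear":[214,-76,0],"turn":0},
    {"linear":[262,-93,0],"turn":0},
    {"linear":[310,-110,0],"turn":0},
    {"linear":[358,-127,0],"turn":0},
    {"linear":[406,-144,0],"turn":0},
    {"linear":[454,-161,0],"turn":0},
    {"linear":[502,-178,0],"turn":0},
    {"linear":[550,-195,0],"turn":0},
    {"linear":[598,-212,0],"turn":0},
    {"linear":[635,-225,0],"turn":0},
    {"linear":[649,-230,0],"turn":0},
    {"linear":[649,-230,0],"turn":0},
    {"linear":[649,-230,0],"turn":0},
    {"linear":[649,-230,0],"turn":0},
  ],
)

```text
t: 23.6
eef_pos: [350.2, 295.0, 199.7]
tcp_rot: [-3.141, 0.0, 1.508]
ft_force: [0.4, 0.5, 0.2]
opening: 0.633
```

```bash
python3 wl.py w6 30 40
```

```text
23.6 [350.2 295.  199.7] [-3.141  0.     1.508] 0.6329406909509881
266 [351.1 296.3  33.3] [24.8 25.4  5.5] [351.1 295.8]
```

View pics/w6.png

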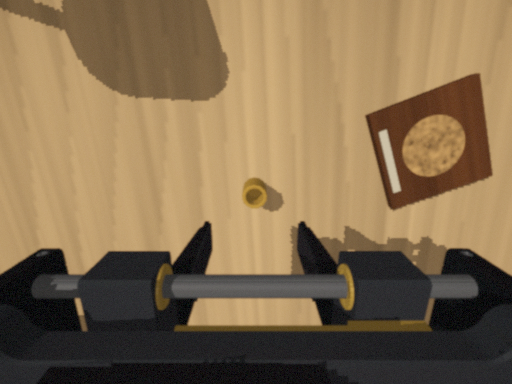

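The brass collar is centred at (254,195), measured at (351,296). Gripping it.

Emit:
play_rows(
  targets=[
    {"linear":[1,0,30],"turn":0},
    {"linear":[1,0,65],"turn":0},
    {"linear":[1,0,95],"turn":0},
    {"linear":[1,0,110],"turn":0},
    {"linear":[1,0,114.5],"turn":0},
    {"linear":[1,0,114.5],"turn":0},
    {"linear":[1,0,114.5],"turn":0},
  ],
)

```text
t: 24.52
eef_pos: [350.1, 296.9, 85.8]
tcp_rot: [3.141, -0.001, 1.51]
ft_force: [0.1, 0.2, -0.1]
opening: 0.63
```

Emit:
play_rows(
  targets=[
    {"linear":[0,0,0],"turn":0},
    {"linear":[0,0,0],"turn":0},
    {"linear":[0,0,0],"turn":0},
    {"linear":[0,0,0],"turn":0},
    {"linear":[0,0,0],"turn":0},
    {"linear":[0,0,0],"turn":0},
    {"linear":[0,0,-5],"turn":0},
    {"linear":[0,0,-30],"turn":0},
    {"linear":[0,0,-60],"turn":0},
    {"linear":[0,0,-90],"turn":0},
    {"linear":[0,0,-110],"turn":0},
    {"linear":[0,0,-115],"turn":0},
    {"linear":[0,0,-115],"turn":0},
  ],
  hand=12,
)

```text
t: 26.15
eef_pos: [349.7, 296.8, 200.0]
tcp_rot: [3.142, 0.0, 1.51]
ft_force: [-0.4, 0.2, -0.7]
opening: 0.272
```

Emit:
play_rows(
  targets=[
    {"linear":[-15,6,0],"turn":0},
    {"linear":[-50,20,0],"turn":0},
    {"linear":[-94,37,0],"turn":0},
    {"linear":[-140,55,0],"turn":0},
    {"linear":[-187,73,0],"turn":0},
    {"linear":[-234,91,0],"turn":0},
    {"linear":[-281,110,0],"turn":0},
    {"linear":[-328,128,0],"turn":0},
    {"linear":[-375,146,0],"turn":0},
    {"linear":[-422,165,0],"turn":0},
    {"linear":[-469,183,0],"turn":0},
    {"linear":[-514,201,0],"turn":0},
    {"linear":[-553,216,0],"turn":0},
    {"linear":[-579,226,0],"turn":0},
    {"linear":[-589,230,0],"turn":0},
    {"linear":[-589,230,0],"turn":0},
    {"linear":[-589,230,0],"turn":0},
  ],
)

```text
t: 28.28
eef_pos: [543.1, -304.1, 200.0]
tcp_rot: [-3.141, -0.0, 1.51]
ft_force: [-0.1, -0.4, -1.0]
opening: 0.271
```

Emit:
play_rows(
  targets=[
    {"linear":[0,0,30],"turn":0},
    {"linear":[0,0,65],"turn":0},
    {"linear":[0,0,92],"turn":0},
    {"linear":[0,0,104],"turn":0},
    {"linear":[0,0,109],"turn":0},
    {"linear":[0,0,110.5],"turn":0},
    {"linear":[0,0,110.5],"turn":0},
    {"linear":[0,0,110.5],"turn":0},
  ],
)

```text
t: 29.28
eef_pos: [543.7, -305.2, 90.4]
tcp_rot: [3.141, 0.001, 1.51]
ft_force: [-0.3, 0.2, -1.2]
opening: 0.273
```

Emit:
play_rows(
  targets=[
    {"linear":[0,0,0],"turn":0},
    {"linear":[0,0,0],"turn":0},
    {"linear":[0,0,0],"turn":0},
    {"linear":[0,0,-10],"turn":0},
    {"linear":[0,0,-40],"turn":0},
    {"linear":[0,0,-75],"turn":0},
    {"linear":[0,0,-105],"turn":0},
    {"linear":[0,0,-110],"turn":0},
    {"linear":[0,0,-110],"turn":0},
  ],
  hand=60,
)

```text
t: 30.4
eef_pos: [543.4, -305.0, 199.7]
tcp_rot: [3.141, 0.0, 1.51]
ft_force: [-0.2, 0.3, -1.2]
opening: 0.633
```

Both collars are released. Now to the canister.

Emit:
play_rows(
  targets=[
    {"linear":[30,-23,0],"turn":0},
    {"linear":[70,-53,-10],"turn":0},
    {"linear":[110,-83,-20],"turn":0},
    {"linear":[145,-110,-20],"turn":0},
    {"linear":[161,-121.5,-20],"turn":0},
    {"linear":[161,-121.5,-20],"turn":0},
    {"linear":[161,-121.5,-20],"turn":0},
    {"linear":[161,-121.5,-20],"turn":0},
  ],
  hand=95,
)

```text
t: 31.4
eef_pos: [432.6, -137.8, 219.4]
tcp_rot: [-3.142, 0.0, 1.509]
ft_force: [0.1, 0.1, -0.2]
opening: 0.999
```

```bash
python3 - <<'E'
from wl import *
p,d,P,W=look("w7",77,84)
hsv=cv2.cvtColor(p,cv2.COLOR_RGB2HSV)
m=cv2.inRange(hsv,(0,0,90),(180,70,255))&((W[...,2]>75)&(W[...,2]<86)&(d>0)).astype(np.uint8)*255
m[240:]=0
c=max(cv2.findContours(m,0,1)[0],key=cv2.contourArea);pts=np.array([ray(P,*q[0],80)[:2] for q in c],np.float32)
print(cv2.contourArea(c),cv2.minAreaRect(pts),cv2.boxPoints(cv2.minAreaRect(pts)))
E
```

```text
31.4 [ 432.6 -137.8  219.4] [-3.142  0.     1.509] 0.9986910173870505
2074 [ 432.8 -136.    79.8] [48.2 51.   5.4] [ 432.5 -137.7]
300.5 ((429.36175537109375, -149.484619140625), (26.82810401916504, 12.15440559387207), 76.66062927246094) [[ 420.35364 -161.13464]
 [ 432.1801  -163.9389 ]
 [ 438.36987 -137.8346 ]
 [ 426.5434  -135.03033]]
```

View pics/w7.png

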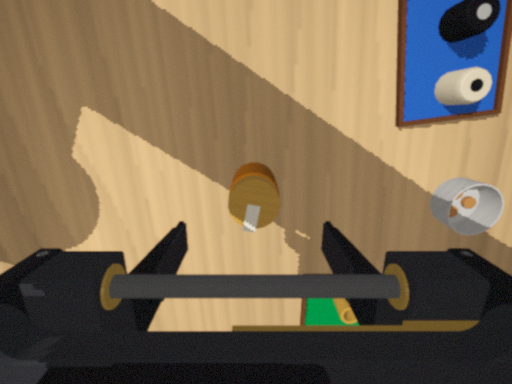

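The canister's lid is centred at (255,195), its strip points down toward (250,220), and both caps stand in the blue tray. The centre is (432.7,-137) and the label yaw agrees within 2° of the top view. Descending.

Emit:
play_rows(
  targets=[
    {"linear":[1,0,20],"turn":0},
    {"linear":[1,0,50],"turn":0},
    {"linear":[1,0,80],"turn":0},
    {"linear":[1,0,105],"turn":0},
    {"linear":[1,0,117],"turn":0},
    {"linear":[1,0,120.5],"turn":0},
    {"linear":[1,0,120.5],"turn":0},
    {"linear":[1,0,120.5],"turn":0},
  ],
)

```text
t: 32.45
eef_pos: [432.4, -136.1, 99.9]
tcp_rot: [3.14, 0.001, 1.51]
ft_force: [-0.4, -0.3, 0.5]
opening: 1.003
```

Emit:
play_rows(
  targets=[
    {"linear":[0,0,0],"turn":0},
    {"linear":[0,0,0],"turn":0},
    {"linear":[0,0,0],"turn":0},
    {"linear":[0,0,0],"turn":0},
    {"linear":[0,0,0],"turn":0},
    {"linear":[0,0,0],"turn":0},
  ],
  hand=40,
)

```text
t: 33.2
eef_pos: [432.1, -136.0, 99.2]
tcp_rot: [3.142, 0.0, 1.51]
ft_force: [-0.5, -0.5, -0.2]
opening: 0.539
```

Emit:
play_rows(
  targets=[
    {"linear":[0,0,-2],"turn":0},
    {"linear":[0,0,-10],"turn":0},
    {"linear":[0,0,-25],"turn":0},
    {"linear":[0,0,-45],"turn":0},
    {"linear":[0,0,-65],"turn":0},
    {"linear":[0,0,-85],"turn":0},
    {"linear":[0,0,-97],"turn":0},
    {"linear":[0,0,-100],"turn":0},
    {"linear":[0,0,-100],"turn":0},
  ],
)

```text
t: 34.33
eef_pos: [432.0, -135.9, 199.0]
tcp_rot: [-3.141, -0.0, 1.51]
ft_force: [0.9, 0.3, -2.9]
opening: 0.537
```

Gripped at 51 mm. Moving above the cork at (539.4,332.9) while turning 1.0 rad.

Emit:
play_rows(
  targets=[
    {"linear":[10,2,0],"turn":0.02},
    {"linear":[32,5,0],"turn":0.06},
    {"linear":[65,11,0],"turn":0.14},
    {"linear":[103,17,0],"turn":0.22},
    {"linear":[143,24,0],"turn":0.3},
    {"linear":[183,30,0],"turn":0.38},
    {"linear":[223,37,0],"turn":0.47},
    {"linear":[263,44,0],"turn":0.55},
    {"linear":[303,50,0],"turn":0.63},
    {"linear":[343,57,0],"turn":0.71},
    {"linear":[381,63,0],"turn":0.79},
    {"linear":[415,69,0],"turn":0.87},
    {"linear":[443,74,0],"turn":0.93},
    {"linear":[462,77,0],"turn":0.97},
    {"linear":[472,78,0],"turn":0.99},
    {"linear":[474.5,78.5,0],"turn":1.0},
    {"linear":[474.5,78.5,0],"turn":1.0},
    {"linear":[474.5,78.5,0],"turn":1.0},
  ],
)

```text
t: 36.58
eef_pos: [539.4, 332.3, 199.2]
tcp_rot: [3.141, 0.0, 0.509]
ft_force: [0.2, -0.3, -2.3]
opening: 0.541
```

```bash
python3 - <<'E'
from wl import *
p,d,P,W=look("w8",500,501)
w=W[(d>0)&(W[...,2]>9)&(W[...,2]<15)];print("stand",cv2.minAreaRect(w[:,:2].astype(np.float32)))
T=env.camera_params("top");p,d=env.read_camera("top");cv2.imwrite("pics/t8.png",cv2.resize(p[140:280,60:260],(800,560))[:,:,::-1])
hsv=cv2.cvtColor(p,cv2.COLOR_RGB2HSV)
E
```

```text
36.58 [539.4 332.3 199.2] [3.141 0.    0.509] 0.5407395002027726
stand ((611.9513549804688, 230.21023559570312), (157.45172119140625, 360.2207946777344), 22.09860610961914)
```

View pics/w8.png

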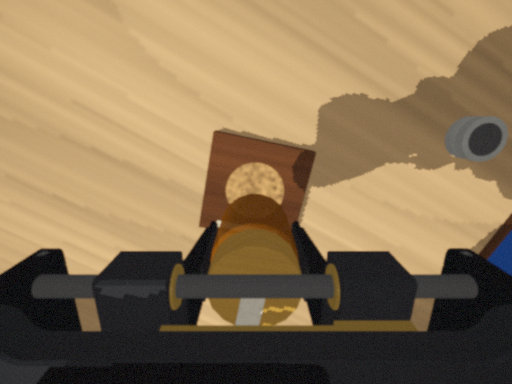

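View pics/t8.png

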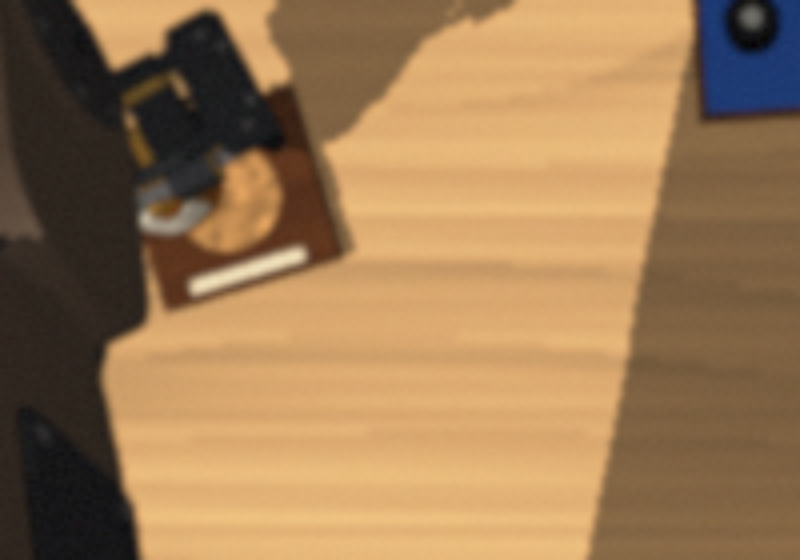

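The label strip lies parallel to the stand's sides and faces the bar's side. The canister is over the cork, so I'm lowering it gently.

Emit:
play_rows(
  targets=[
    {"linear":[0,0,8],"turn":0},
    {"linear":[0,0,24],"turn":0},
    {"linear":[0,0,42],"turn":0},
    {"linear":[0,0,58],"turn":0},
    {"linear":[0,0,68],"turn":0},
    {"linear":[0,0,74],"turn":0},
    {"linear":[0,0,78],"turn":0},
    {"linear":[0,0,81],"turn":0},
    {"linear":[0,0,83],"turn":0},
    {"linear":[0,0,84.5],"turn":0},
    {"linear":[0,0,85.5],"turn":0},
    {"linear":[0,0,86],"turn":0},
    {"linear":[0,0,86.5],"turn":0},
    {"linear":[0,0,86.5],"turn":0},
    {"linear":[0,0,86.5],"turn":0},
    {"linear":[0,0,86.5],"turn":0},
  ],
)

```text
t: 38.67
eef_pos: [539.4, 332.9, 112.7]
tcp_rot: [3.141, 0.0, 0.51]
ft_force: [-0.1, -1.0, -2.7]
opening: 0.537
```

Emit:
play_rows(
  targets=[
    {"linear":[0,0,0.4],"turn":0},
    {"linear":[0,0,0.8],"turn":0},
    {"linear":[0,0,1.0],"turn":0},
    {"linear":[0,0,1.0],"turn":0},
    {"linear":[0,0,1.0],"turn":0},
  ],
)

```text
t: 39.3
eef_pos: [539.4, 332.9, 111.7]
tcp_rot: [3.142, 0.0, 0.51]
ft_force: [0.9, 0.2, -2.7]
opening: 0.536
```

Still about 0.5 mm above the cork. Releasing and backing up.

Emit:
play_rows(
  targets=[
    {"linear":[0,0,0.4],"turn":0},
    {"linear":[0,0,0.4],"turn":0},
  ],
)

```text
t: 39.55
eef_pos: [539.4, 332.9, 111.3]
tcp_rot: [3.141, 0.0, 0.51]
ft_force: [-0.2, 0.2, -2.6]
opening: 0.538
```

Emit:
play_rows(
  targets=[
    {"linear":[0,0,0],"turn":0},
    {"linear":[0,0,0],"turn":0},
    {"linear":[0,0,0],"turn":0},
    {"linear":[0,0,0],"turn":0},
    {"linear":[0,0,-8],"turn":0},
    {"linear":[0,0,-25],"turn":0},
    {"linear":[0,0,-50],"turn":0},
    {"linear":[0,0,-80],"turn":0},
    {"linear":[0,0,-110],"turn":0},
    {"linear":[0,0,-120],"turn":0},
    {"linear":[0,0,-120],"turn":0},
  ],
  hand=95,
)

```text
t: 40.92
eef_pos: [539.4, 332.9, 232.0]
tcp_rot: [3.141, -0.001, 0.51]
ft_force: [0.6, -0.0, -1.2]
opening: 1.0
```

```bash
python3 wl.py w9 86 99
```

```text
40.92 [539.4 332.9 232. ] [ 3.141e+00 -1.000e-03  5.100e-01] 0.9998299078967205
2083 [540.1 333.1  91.6] [52.1 48.1  8. ] [537.9 332. ]
```

View pics/w9.png

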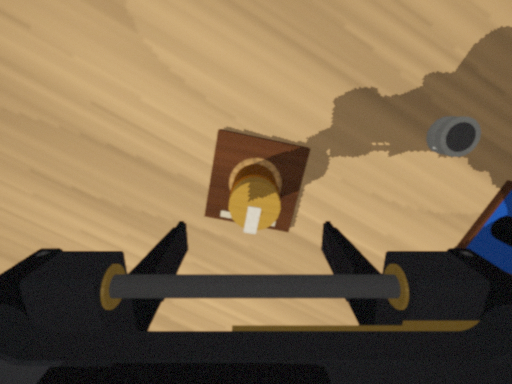

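The canister stands on the cork with its strip toward the bar (252,220). I'll move the arm aside and check everything from above.

Emit:
play_rows(
  targets=[
    {"linear":[-15,-40,-15],"turn":0},
    {"linear":[-30,-80,-30],"turn":0},
    {"linear":[-45,-120,-45],"turn":0},
    {"linear":[-60,-160,-60],"turn":0},
    {"linear":[-64,-170,-70],"turn":0},
    {"linear":[-64,-170,-70],"turn":0},
    {"linear":[-64,-170,-70],"turn":0},
    {"linear":[-64,-170,-70],"turn":0},
  ],
)

```text
t: 41.98
eef_pos: [401.4, 449.3, 300.5]
tcp_rot: [3.141, 0.001, 0.508]
ft_force: [-0.2, -0.6, -0.4]
opening: 0.998
```

```bash
python3 - <<'E'
from h import *
from cell import env
P=env.camera_params("top");p,d=env.read_camera("top");W=world(P,d);cv2.imwrite("pics/t9.png",p[:,:,::-1])
p2,_=env.read_camera("scene");cv2.imwrite("pics/s9.png",p2[:,:,::-1])
def cen(X,h,r=45):
    k=(d>0)&(np.hypot(W[...,0]-X[0],W[...,1]-X[1])<r)&(abs(W[...,2]-h)<5);q=W[k]
    return len(q),q.mean(0).round(1),np.ptp(q,0).round(1)
for n,X,h in [("white",(649,-41),40),("black",(645,19),40),("steel",(540,-366),38),("brass",(543.5,-305.5),38)]: print(n,*cen(X,h,26))
print("can",*cen((539,333),92)); print("cup",*cen((678,-174),34)); print("scuf",*cen((698,165),28))
k=(d>0)&(np.hypot(W[...,0]-539,W[...,1]-333)<30)&(W[...,2]>84)
m=(k.astype(np.uint8)*255)&cv2.inRange(cv2.cvtColor(p,cv2.COLOR_RGB2HSV),(0,0,120),(180,90,255))
cs=cv2.findContours(m,0,1)[0]
c=max(cs,key=cv2.contourArea);pts=np.array([ray(P,*q[0],92)[:2] for q in c],np.float32);print(cv2.minAreaRect(pts),env.state()['eef_pos'])
E
```

```text
white 149 [648.4 -41.8  39.9] [31.6 30.8  9.7]
black 148 [643.9  18.7  40.1] [31.7 30.7  9.6]
steel 56 [ 539.9 -365.8   38. ] [23.9 24.1  9.6]
brass 58 [ 542.9 -305.    38.5] [23.7 25.9  9.4]
can 389 [537.3 332.   92.4] [51.3 48.4  9.9]
cup 93 [ 678.4 -175.8   34.1] [61.1 60.1  9.8]
scuf 262 [698.2 164.5  28.7] [42.6 43.6  9.6]
((525.4187622070312, 328.65142822265625), (28.30293083190918, 12.454146385192871), 18.226526260375977) [401.18462247 449.48924846 300.79283297]
```

View pics/t9.png

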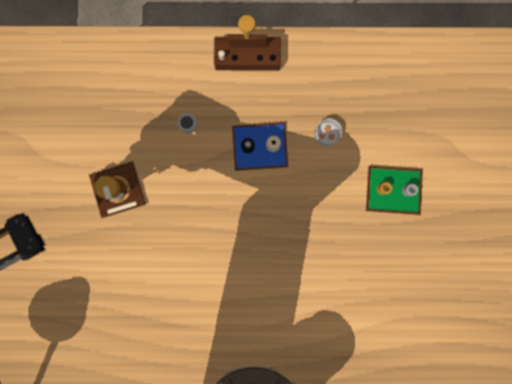

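View pics/s9.png

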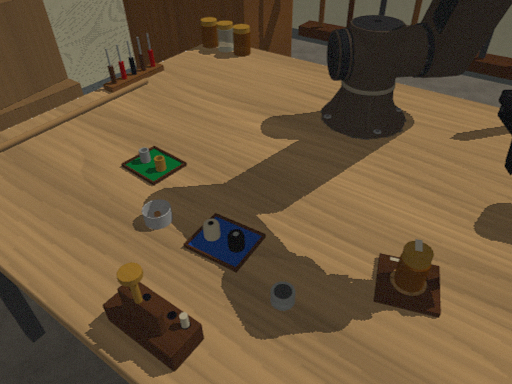

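All parts are upright and in place. The top view shows the caps at (248,145) and (273,143), the collars at (386,188) and (410,190), and the canister on the cork at (112,190). Handing in.

```bash
python3 -c "
from cell import env
print(env.job_done())"
```

```text
the job is handed in; nothing more can be done
None
```

The bench is sorted and the job is handed in, at about 42 s of the 134 s allowed; the hand-in reported no verdict.

- **Caps:** both stand in the blue tray, about 30 mm either side of its middle.
- **Collars:** both stand in the green tray in the same way.
- **Canister:** it was lowered slowly and let go just above the cork, with no contact force showing at the wrist before release. The last checks put it within about 2 mm of the cork's middle, with its label toward the inlay bar and under 1° off the stand's axis.
- **Bystanders:** the tin cup and scuffer read within 0.5 mm of where they started.

No check failed. Camera views disagreed by at most about 2 mm in position and 2° in the label's direction, well inside the limits.

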